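# Set the pickling cabinet's air gap on the stay's third hole

## Task

Hold the pickling cabinet's spring-closed door ajar for the air draught: lift the brass stay by its wooden grip, draw the door open with it and drop the stay's third hole (the middle one of five) over the peg on the cabinet's top, feeling for the peg without forcing the stay down on it. Leave the stay lying fully down on the peg and let go; do not let the door bang shut, and leave the things around it where they are.

Things in the scene. Friction and masses are not known exactly. Their poses are not given: they have to be found in the camera images.
- cabinet: Pickling cabinet, pale green steel, fixed, 300 deep (x), 360 wide (y), 260 high. Origin: centre of its underside on the bench; x from its door to its back, y to the left seen from the door side, z up. Its glazed aluminium door (334 wide, 18 thick, top at height 258) is hinged on a vertical axis at x -161, y +165 in this frame and runs from there towards -y. A steel duct leaves the back.
- door (a joint): Door opening (rad): 0 shut, grows as the free edge swings out to -x of the cabinet, at most 1.1. A spring always closes it (0.3 N m when shut, 0.55 N m at 0.5 rad, damped); only the stay on the peg can hold it. With the third hole on the peg it stands at about 0.53 (0.44 to 0.60, as the peg stands).
- swivel (a joint): Swing of the stay (rad) about its upright pivot on the door's top: at 0 it points along the door to the hinge; it grows as the stay swings in over the cabinet's top. In the cabinet frame the stay points along (sin a, cos a), a = door + swivel. Slight friction. At the start the stay lies level, to one side of the peg.
- stay_pivot (a point): Where the stay pivots on the door's top rail, half-way through the bar's thickness: 200 from the door's hinge axis, at height 274.5. Here the stay swings about the vertical and tips up about a level axis across the bar.
- stay: Brass stay bar, 32 wide, 5 thick, 268 long, 0.22 to 0.35 kg, five round through holes of 10.5 diameter at 106, 128, 150, 172, 194 from the pivot. Origin at the pivot, y along the bar to the grip, z up, x across. It tips up about x (up to 0.5 rad), falls back by its weight, and a stop at the pivot keeps it from dropping below level.
- stay_hole3 (a point): Centre of the third hole, 150 from the pivot, half-way through the bar's thickness.
- stay_grip (a point): Upright round wooden grip at the stay's end, 18 in diameter, 225 from the pivot. The point is on its axis, 24 above the bar's upper face (26.5 above mid-thickness), where fingers hold it with their tips just clear of the bar; the grip ends 14 higher.
- peg_spot (a point): Point fixed to the cabinet over the centre of the dark plate that carries the peg, at the peg's top (height 285.5, 13.5 above the level stay's underside). The peg: fixed upright brass pin, 8 diameter, flat-topped. It was clamped by hand and stands up to 6 mm off this point along the cabinet's x and up to 6 mm along its y: see or feel where.
- ring_dish: Bystander: blue bowl of 68 diameter, 22 high, on the cabinet's top, at its back on the right. Origin at the centre of its underside.
- flux_bottle: Bystander: brown bottle of 38 diameter, 75 high, on the cabinet's top in the back left corner. Origin at the centre of its underside.
- firebrick: Bystander: white soldering block 90 x 60 x 26, on the bench in front; the open door passes above it. Origin at the centre of its underside.
- ring_clamp: Bystander: wooden ring clamp 120 long, on the bench left of the cabinet.
- chasing_hammer: Bystander: hammer on the bench right of the cabinet.
- mandrel_stand: Bystander: steel ring mandrel standing on a foot of 80 diameter, 170 high, right of the cabinet.
- needle_file: Bystander: hand file with a wooden handle, 200 long, on the bench left of the cabinet.
- polish_jar: Bystander: jar of 60 diameter, 60 high, on the bench to the left of the cabinet.

How it is judged:
On the way, in this order (a step that is already met when the one before it is completed fails the run):
1. the stay is lifted clear of its rest (height (world z) of stay_hole3 above 0.281 m), for 0.1 s.
2. the stay's third hole lies fully down over the peg, the door ajar (horizontal distance between stay_hole3 and peg_spot below 0.011 m and height (world z) of stay_hole3 below 0.277 m), for 0.2 s.
At the end, for the whole second after the job is handed in: the stay lies level (its third hole within 2.5 mm of its lowest height) with the third hole on the peg (within 11 mm of the peg plate's centre, which only the third hole can be), the door held still at 0.42 to 0.63 rad, the grip let go (all of step 2 and value of joint door between 0.42 and 0.63 rad and velocity of joint door between -0.05 and 0.05 rad/s); the robot touches nothing.
It fails at once if the stay is forced against the peg with more than 30 N (contact force between stay and peg above 30 N).
It fails at once if the door bangs shut (closing faster than 0.7 rad/s) (velocity of joint door below -0.7 rad/s).
It fails at once if a bystander is shifted by more than 20 mm (distance of any of ring_dish, flux_bottle, firebrick, ring_clamp, chasing_hammer, mandrel_stand, needle_file, polish_jar from where it was at the start of the episode above 0.02 m).
It also fails if it takes over 72 s, if anything falls off the work surface, if the arm or the gripper's body presses on something with over 40 N, if the wrist force passes 120 N, or if a joint passes its speed limit or range.

## Robot

A 6-joint arm with a two-finger parallel gripper is mounted at the origin on the work surface. World frame = base frame: x ahead of the robot, y to its left, z up, the work surface at z = 0. Lengths are in m, angles in rad, forces in N, time in s.
With the tool pointing down it reaches from about 0.35 to 0.875 m from the base axis. Payload 4.2 kg.
Tool frame: the origin (TCP) lies midway between the tips of the shut fingers; the grasp point (between the pads) lies 19 mm behind it (r.pinch_z is the distance from the TCP to the grasp point, in m); x points along the fingers, y is the direction in which the jaws open and shut, and the axes are right-handed (so a half turn about x gives the same grasp; the last joint's range is limited). The gripper opens to 85 mm and grips with 20 to 120 N. Pads are 22 mm wide; open, the fingers measure 114 mm over their backs; the gripper's body (76 mm by 85 mm) begins 54 mm behind the grasp point. The pads swing forward as they close: fully open they stand 13 mm farther back than shut.
Start: joints at [1.505, 0.385, 0.008, 0, -1.194, -0.259], TCP at [0.199, 0.592, 0.211] pointing down, gripper open.
Joint ranges: [-3.14, 3.14], [-1.21, 2.06], [-1.07, 1.41], [-3.16, 2.05], [-2.99, -0.16], [-3.1, 3.1]. Speed limits (rad/s): [2.79, 2.79, 3.14, 3.14, 3.14, 3.14].

## Interface

Orientations are given as a rotation vector (axis times angle).
In Python, from workcell import observe, imaging, job_done, nets, r gives the robot as it stands.
- The arm moves only by the tool jog_arm, never from a script. Its argument "plan" is one flat list of numbers, 7 for each row, row after row: the shift along the world's x, y, z in mm, then the turn, a rotation vector about the world's x, y, z in rad, then the finger opening in mm, from 0 to 85.4. In form: [x, y, z, wx, wy, wz, jaw, x, y, z, wx, wy, wz, jaw, ...]. A call has 1 to 12 rows; each row shifts and turns the commanded pose from where the row before left it; what a row does not reach is not made up. A row lasts 1/12 s, in which the tool goes at most 41.7 mm and 7.16 degrees, less where a joint would pass 70% of its speed; a pose out of reach is approached as far as the arm can. A call with a gripper value outside its range is refused whole. The fingers move at their own pace and stop on an object; the grip force is fixed at half the most. Time passes only in rows, so rows that do not move let the fingers close. It gives the time, the measured TCP pose, the force and the opening at its end, in the units of the state.
- observe(): the state, without advancing time (a new reading comes with each control period).
- imaging.read_camera(name): name is "scene" or "top" or "wrist"; returns a dict with "color" (400x640x3 uint8, blue, green, red), "vertical_fov" (degrees; the focal length in pixels is half the picture's height over the tangent of half this angle, whatever the lens; pixels are square), "cx", "cy" (the principal point, pixels), "distortion" ([k1, k2, p1, p2, k3] as OpenCV has them; the pictures are not rectified), "R" (3x3) and "t" (3): a world point X has camera coordinates R X + t. Camera axes: x right, y down, z forward; pixel columns grow to the right and rows downward; lengths in m; the calibration is good to about 2 mm. A picture is of the moment at which its call begins. There is no depth.
- job_done(): hands the job in, once; it reports no verdict.
Trained networks look in a picture, given as the dict that the camera call returned (one of the last four; its "shot" number tells which), for a name from the list of things; names that differ only in an ending like _2 or _b are one class to them, and where a whole thing is asked for, a point or a joint stands for the part that bears it (a point fixed in the world has none). Each returns a list of dicts, best first, with "p" (0 to 1); they miss things now and then, are a little off and sometimes report something else, mostly with a low value. They report only what shows in the picture. A call takes as long as a camera call.
- nets.trace(picture, label): "mask" (400x640 bool, what is visible of it).
- nets.mark_of(picture, label): "centre" ([x, y, z] in m, in world coordinates, good to about 4 mm: a listed point, or the origin of a listed thing).
The state is a dict: "t": time; "joints": joint angles; "qvel": joint speeds; "effort": joint torques, N m; "position": TCP position; "orientation": TCP orientation; "ft_force": force on the tool from outside, world axes, zero at the start; "moment": the same for the moment, N m; "grip_width": opening from 0.0 (shut) to 1.0 (fully open).
Only numpy, scipy, OpenCV 4.12 (cv2) and the standard library are available. Lean on these libraries where they do the work, as an engineer would, in place of code of your own. Each camera call takes 0.05 s, during which the arm holds its last target. There are 200 camera calls.

## Working session

There is one attempt and no reset: what is moved stays moved. The work goes in short steps, Python scripts to look and compute and a tool call to move; the robot and the scene stay as the last step left them, time stands still between calls to the robot, and variables do not carry over. Pictures are saved under pics/ and viewed, about 8 in all and at most 12, crops included, and the job is handed in when it is done.

Besides the shell and the picture viewer there is one more tool, called after ">>>" as a command line: name --argument value ..., lists and objects as JSON in quotes. jog_arm: Moves the arm, as the interface text tells. Its arguments: {"type":"object","properties":{"plan":{"type":"array","items":{"type":"number"}}},"required":["plan"]}

```bash
mkdir -p pics; ls
cat > h.py <<'E'
import cv2, numpy as np
from workcell import observe, imaging, job_done, nets, r
def K(p):
    h,w=p["color"].shape[:2]; f=h/2/np.tan(np.radians(p["vertical_fov"])/2)
    return np.array([[f,0,p["cx"]],[0,f,p["cy"]],[0,0,1]])
def proj(p,X):
    rv=cv2.Rodrigues(np.array(p["R"],float))[0]
    return cv2.projectPoints(np.array(X,float).reshape(-1,1,3),rv,np.array(p["t"],float),K(p),np.array(p["distortion"],float))[0].reshape(-1,2)
def ray(p,uv):
    n=cv2.undistortPoints(np.array(uv,float).reshape(1,1,2),K(p),np.array(p["distortion"],float)).ravel()
    R=np.array(p["R"]);t=np.array(p["t"]).ravel(); d=R.T@np.array([n[0],n[1],1]); return -R.T@t,d
def atz(p,uv,z):
    c,d=ray(p,uv); return c+d*(z-c[2])/d[2]
E
python3 - <<'E'
from h import *
s=observe(); print({k:np.round(v,3).tolist() for k,v in s.items()}, r.pinch_z)
for c in ["scene","top","wrist"]:
    p=imaging.read_camera(c); cv2.imwrite(f"pics/{c}0.png",p["color"]); print(c,-np.array(p["R"]).T@np.array(p["t"]).ravel(),p["vertical_fov"])
    for n in ["cabinet","stay_pivot","stay","stay_hole3","stay_grip","peg_spot","ring_dish","flux_bottle","firebrick","mandrel_stand"]:
        print(n,[(np.round(d["centre"],4).tolist(),round(d["p"],2)) for d in nets.mark_of(p,n)[:1]])
E
```

```text
pics
{'t': 0.0, 'joints': [1.505, 0.386, 0.007, -0.001, -1.194, -0.259], 'qvel': [-0.001, -0.001, 0.001, -0.0, -0.001, -0.002], 'effort': [-0.001, -39.229, 18.841, 4.186, -0.005, 0.0], 'position': [0.199, 0.592, 0.21], 'orientation': [-2.046, 0.338, 2.047], 'ft_force': [-1.091, -0.177, -0.27], 'moment': [-0.018, -0.033, -0.043], 'grip_width': 1.001} 0.0187
scene [1.41847512 0.18253846 0.95526772] 53.77279977291493
cabinet []
stay_pivot [([0.4442, -0.1666, 0.2767], 0.57)]
stay [([0.4479, -0.1665, 0.2733], 0.91)]
stay_hole3 [([0.548, -0.0568, 0.271], 0.87)]
stay_grip [([0.6028, -0.0016, 0.2996], 0.94)]
peg_spot [([0.4674, -0.0712, 0.2856], 0.59)]
ring_dish [([0.7216, -0.2173, 0.2589], 0.74)]
flux_bottle [([0.6799, 0.0581, 0.2566], 0.9)]
firebrick [([0.549, -0.0582, 0.2694], 0.45)]
mandrel_stand [([0.6038, -0.4182, 0.0004], 0.65)]
top [ 0.20900739 -0.02018084  1.62203203] 43.68899683785351
cabinet [([0.6114, 0.455, 0.0026], 0.41)]
stay_pivot [([0.4464, -0.165, 0.272], 0.59)]
stay [([0.446, -0.1627, 0.2769], 0.64)]
stay_hole3 [([0.5504, -0.0552, 0.2742], 0.84)]
stay_grip [([0.6019, -0.0016, 0.3024], 0.69)]
peg_spot [([0.4629, -0.072, 0.2871], 0.72)]
ring_dish [([0.713, -0.2187, 0.2604], 0.72)]
flux_bottle [([0.599, -0.0009, 0.2956], 0.37)]
firebrick [([0.3256, -0.2534, -0.0063], 0.65)]
mandrel_stand [([0.6021, -0.4122, 0.0018], 0.88)]
wrist [0.26417997 0.56993864 0.37545789] 70.37826464278163
cabinet []
stay_pivot []
stay []
stay_hole3 []
stay_grip []
peg_spot []
ring_dish []
flux_bottle []
firebrick []
mandrel_stand []
```

View pics/scene0.png

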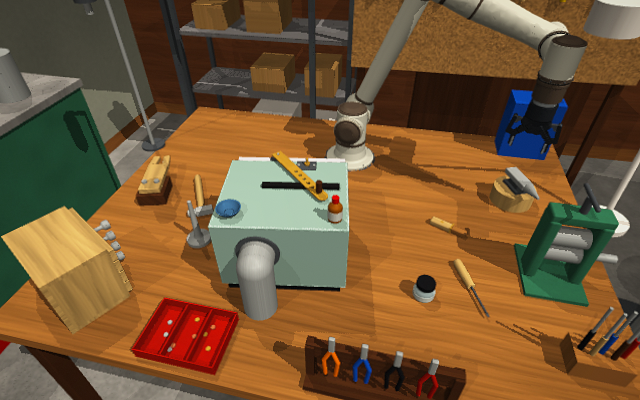

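View pics/top0.png

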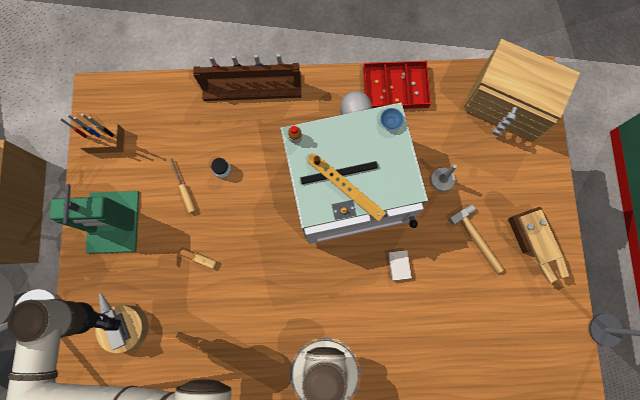

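The scene view shows the stay crossing the top of the cabinet, with the grip at about (320,187), the peg plate at (308,165) and the bottle at (335,208). The top view shows the stay from (380,213) to (316,160), the plate and peg at (344,210), and the cabinet corners at about (281,128), (402,103), (427,201) and (303,230).

Run:
```python
from h import *
t=imaging.read_camera("top"); s=imaging.read_camera("scene")
a=cv2.resize(t["color"][90:250,270:440],None,fx=4,fy=4,interpolation=cv2.INTER_CUBIC)[:, :]
a=cv2.resize(t["color"][95:245,270:440],(680,600),interpolation=cv2.INTER_CUBIC); cv2.imwrite("pics/t1.png",a)
C=[atz(t,uv,.26) for uv in [(281,128),(402,103),(427,201),(303,230)]]
print(np.round(C,4))
m=nets.trace(t,"cabinet"); print([ (d["p"],d["mask"].sum()) for d in m[:2]])
for n in ["stay_pivot","stay_grip","stay_hole3","peg_spot"]:
    for p in (t,s): print(n,[np.round(d["centre"],4).tolist() for d in nets.mark_of(p,n)[:1]])
```

```text
[[ 0.7072  0.0978  0.26  ]
 [ 0.7705 -0.2556  0.26  ]
 [ 0.4773 -0.3049  0.26  ]
 [ 0.4088  0.0422  0.26  ]]
[(0.72, np.int64(14737)), (0.45, np.int64(175))]
stay_pivot [[0.4454, -0.1634, 0.2755]]
stay_pivot [[0.4462, -0.1673, 0.2742]]
stay_grip [[0.3591, 0.3794, 0.0006]]
stay_grip [[0.4468, -0.1673, 0.2721]]
stay_hole3 [[0.5487, -0.0563, 0.2747]]
stay_hole3 [[0.5473, -0.0578, 0.2707]]
peg_spot [[0.4632, -0.0706, 0.2874]]
peg_spot [[0.4684, -0.071, 0.2873]]
```

View pics/t1.png

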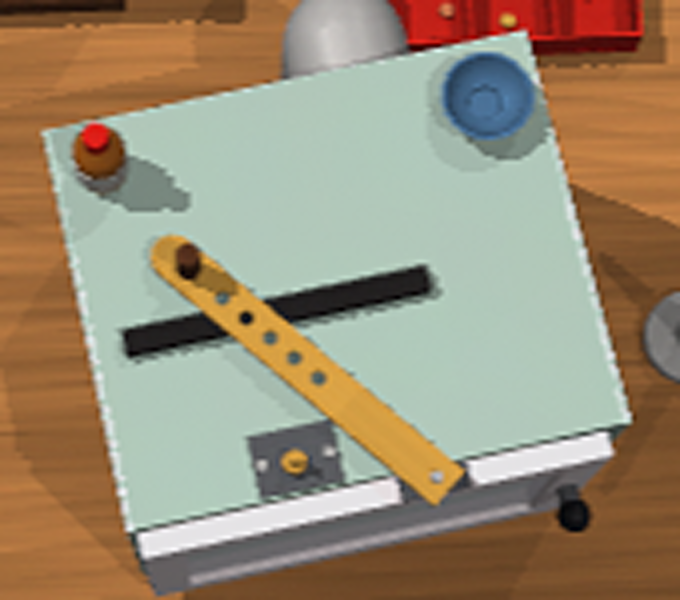

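The zoomed top view shows the peg's top near (294,459), the plate's centre near (296,460) and the pivot screw at (436,477). The cabinet corners are at (43,130), (528,32), (630,422) and (130,530).

```bash
cat > kin.py <<'E'
import numpy as np
from scipy.optimize import brentq
yaw=.18
H=lambda piv:None
def Rz(a): return np.array([[np.cos(a),-np.sin(a)],[np.sin(a),np.cos(a)]])
def setup(piv0,yaw):  # piv0: world xy pivot with door shut
    o=np.array(piv0)-Rz(yaw)@np.array([-.161,-.035]); return o
HNG=np.array([-.161,.165])
def piv(d): return HNG+.2*np.array([-np.sin(d),-np.cos(d)])
def solve(P):  # P peg in cabinet frame
    d=brentq(lambda d:np.hypot(*(P-piv(d)))-.150,.2,1.0); v=P-piv(d); return d,np.arctan2(v[0],v[1])
E
python3 - <<'E'
from h import *; from kin import *
t=imaging.read_camera("top"); s=imaging.read_camera("scene")
f=lambda u,v:(270+u/4-.375,95+v/4-.375)
C=np.array([atz(t,f(*q),.26)[:2] for q in [(43,130),(528,32),(630,422),(130,530)]])
L=np.array([[.15,.18],[.15,-.18],[-.15,-.18],[-.15,.18]])
U,_,Vt=np.linalg.svd((L-L.mean(0)).T@(C-C.mean(0))); R=(U@Vt).T; y=np.arctan2(R[1,0],R[0,0]); o=C.mean(0)
print("yaw",y,"o",o,"res",np.round((C-o)@R-L,4))
for n,q,z in [("peg",(294,459),.2855),("plate",(296,460),.262),("piv",(436,477),.277),("grip",(189,252),.3145),("h3",(270,337),.277)]:
    w=atz(t,f(*q),z)[:2]; print(n,w.round(4),((w-o)@R).round(4))
P=(atz(t,f(294,459),.2855)[:2]-o)@R
print(solve(P))
o2=setup([.446,-.1655],y); print(o2)
E
```

```text
yaw 0.17691265013037258 o [ 0.59458048 -0.10403557] res [[-0.0007  0.0001]
 [-0.0021  0.0006]
 [ 0.0016  0.0019]
 [ 0.0012 -0.0026]]
peg [ 0.4576 -0.0697] [-0.1288  0.0579]
plate [ 0.4612 -0.0719] [-0.1256  0.0551]
piv [ 0.4431 -0.1664] [-0.1601 -0.0347]
grip [ 0.5983 -0.0033] [0.0214 0.0985]
h3 [ 0.5459 -0.0571] [-0.0397  0.0548]
(0.5431173523696698, np.float64(1.1288060289799404))
[ 0.59832737 -0.1027117 ]
```

Run:
```python
from h import *
s=observe(); R=cv2.Rodrigues(np.array(s["orientation"]))[0]; print(R.round(3)); print("jaw ang",np.arctan2(R[1,1],R[0,1]),s["position"])
p=imaging.read_camera("wrist"); print((R.T@(-np.array(p["R"]).T@np.array(p["t"]).ravel()-s["position"])).round(3), (R.T@np.array(p["R"]).T[:,2]).round(3))
```

```text
[[ 0.    -0.319 -0.948]
 [-0.    -0.948  0.319]
 [-1.     0.    -0.   ]]
jaw ang -1.895615926151463 [0.19942295 0.59229043 0.21100928]
[-0.164  0.001 -0.069] [ 0.962 -0.001  0.274]
```

>>> jog_arm --plan '[0,0,38,0,0,-0.1,85,0,0,38,0,0,-0.1,85,5,-10,38,0,0,-0.1,85,10,-20,34,0,0,-0.1,85,10,-20,30,0,0,-0.1,85,17,-34,11,0,0,-0.1,85,17,-36,0,0,0,-0.1,85,17,-36,0,0,0,-0.1,85,17,-36,0,0,0,-0.1,85,17,-36,0,0,0,-0.1,85,17,-36,0,0,0,-0.1,85,17,-36,0,0,0,-0.1,85]'

```text
t: 3.35
position: [0.3437, 0.2903, 0.4004]
orientation: [-1.239, 1.188, 1.24]
ft_force: [2.0, 0.7, 0.5]
grip_width: 0.994
```

>>> jog_arm --plan '[17,-36,0,0,0,-0.1,85,17,-36,0,0,0,-0.1,85,17,-36,0,0,0,-0.1,85,17,-36,0,0,0,-0.1,85,17,-36,0,0,0,-0.1,85,17,-36,0,0,0,-0.1,85,17,-36,0,0,0,-0.1,85,20,-36,0,0,0,-0.1,85,20,-34,0,0,0,0,85,20,-32,0,0,0,0,85,0,0,0,0,0,0,85,0,0,0,0,0,0,85]'

```text
t: 4.35
position: [0.5229, -0.0634, 0.3989]
orientation: [-0.635, 1.478, 0.636]
ft_force: [-0.6, 0.5, -0.5]
grip_width: 0.995
```

Run:
```python
from h import *
s=observe(); R=cv2.Rodrigues(np.array(s["orientation"]))[0]; print(s["t"],s["position"],R.round(3).tolist(),np.round(s["joints"],3))
p=imaging.read_camera("wrist"); cv2.imwrite("pics/w1.png",p["color"])
for n in ["stay_pivot","stay_hole3","stay_grip","peg_spot"]:
    print(n,[(np.round(d["centre"],4).tolist(),round(d["p"],2)) for d in nets.mark_of(p,n)[:1]])
print(proj(p,[[.461,-.07,.2855],[.6,-.002,.301],[.547,-.057,.2745]]).round(0))
```

```text
4.35 [ 0.52288446 -0.06336314  0.3989252 ] [[-0.002, -0.726, 0.687], [-0.0, 0.687, 0.726], [-1.0, 0.001, -0.002]] [ 0.188  0.143  0.137 -0.    -1.566 -0.945]
stay_pivot [([0.4425, -0.1706, 0.2736], 0.79)]
stay_hole3 [([0.549, -0.0586, 0.2717], 0.62)]
stay_grip [([0.5993, 0.0017, 0.3011], 0.87)]
peg_spot [([0.4648, -0.0698, 0.2831], 0.61)]
[[358. 146.]
 [303. 287.]
 [304. 210.]]
```

View pics/w1.png

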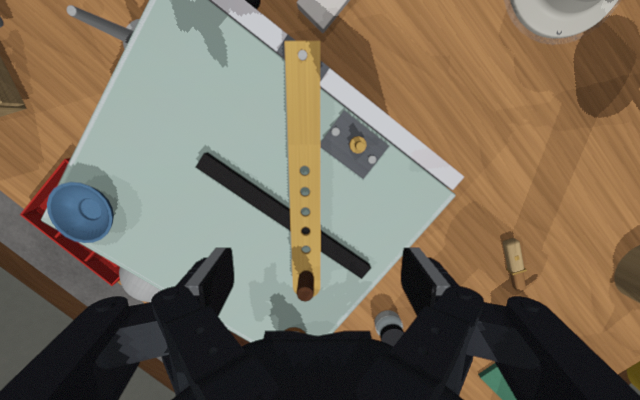

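The wrist view shows the peg's top at (357,143), hole 3 at (305,212) and the grip's top near (305,277). All three match the projections, and the bar lies square between the jaws.

>>> jog_arm --plan '[26,20,0,0,0,0,85,26,21,0,0,0,0,85,26,21,-15,0,0,0,85,0,0,-25,0,0,0,85,0,0,-25,0,0,0,85,0,0,-20,0,0,0,85,0,0,-15,0,0,0,85,0,0,-10,0,0,0,85,0,0,-4,0,0,0,85,0,0,0,0,0,0,60,0,0,0,0,0,0,60]'

```text
t: 5.52
position: [0.6008, 0.0006, 0.2873]
orientation: [-0.639, 1.473, 0.638]
ft_force: [-0.4, 0.3, 0.2]
grip_width: 0.742
```

Run:
```python
from h import *
p=imaging.read_camera("wrist"); cv2.imwrite("pics/w2.png",p["color"])
s=observe(); print(s["position"],s["ft_force"])
for n in ["stay_pivot","stay_hole3","stay_grip","peg_spot"]:
    print(n,[(np.round(d["centre"],4).tolist(),round(d["p"],2)) for d in nets.mark_of(p,n)[:1]])
```

```text
[6.00983069e-01 5.47980817e-04 2.87541136e-01] [-0.00805837 -0.09972568  0.06915804]
stay_pivot []
stay_hole3 [([0.5489, -0.059, 0.2758], 0.77)]
stay_grip [([0.5991, 0.0019, 0.3014], 0.89)]
peg_spot []
```

View pics/w2.png

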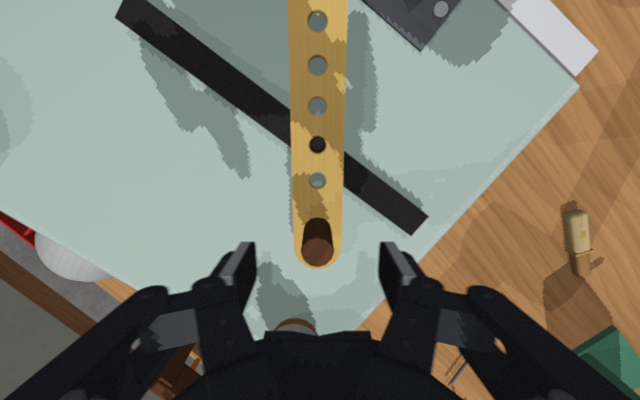

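The grip, at about (318,240), stands centred between the fingers. Now I close on it.

>>> jog_arm --plan '[0,0,-3,0,0,0,40,0,0,0,0,0,0,20,0,0,0,0,0,0,5,0,0,0,0,0,0,5,0,0,0,0,0,0,5,0,0,0,0,0,0,5,0,0,0,0,0,0,5,0,0,0,0,0,0,5,0,0,0,0,0,0,5,0,0,0,0,0,0,5]'

```text
t: 6.6
position: [0.6004, 0.0003, 0.283]
orientation: [-0.638, 1.475, 0.638]
ft_force: [0.2, -0.0, 0.5]
grip_width: 0.167
```

>>> jog_arm --plan '[-0.1,-0.1,4.5,0.0145,-0.0137,0,5,-0.2,-0.2,4.5,0.0145,-0.0137,0,5,-0.3,-0.3,4.5,0.0145,-0.0137,0,5,-0.4,-0.4,4.5,0.0145,-0.0137,0,5,-0.4,-0.4,4.5,0.0145,-0.0137,0,5,-0.5,-0.5,4.5,0.0145,-0.0137,0,5,-0.5,-0.5,4.5,0.0145,-0.0137,0,5,0,0,0,0,0,0,5,0,0,0,0,0,0,5]'

```text
t: 7.35
position: [0.5979, -0.0024, 0.3151]
orientation: [-0.582, 1.344, 0.669]
ft_force: [0.1, -0.6, -2.1]
grip_width: 0.171
```

Run:
```python
from h import *
s=observe(); R=cv2.Rodrigues(np.array(s["orientation"]))[0]; print(s["t"],s["position"],R.round(3).tolist(),s["ft_force"],s["grip_width"])
p=imaging.read_camera("wrist"); t=imaging.read_camera("top"); c=imaging.read_camera("scene")
for q in (p,t,c):
  for n in ["stay_pivot","stay_hole3","stay_grip","peg_spot"]:
    print(n,[(np.round(d["centre"],4).tolist(),round(d["p"],2)) for d in nets.mark_of(q,n)[:1]])
```

```text
7.35 [ 0.59793096 -0.00240648  0.31514259] [[0.097, -0.729, 0.678], [0.101, 0.685, 0.722], [-0.99, -0.001, 0.14]] [ 0.13215853 -0.59055932 -2.08189744] 0.17056236047504605
stay_pivot []
stay_hole3 [([0.5477, -0.057, 0.2931], 0.94)]
stay_grip [([0.597, -0.0008, 0.331], 0.78)]
peg_spot []
stay_pivot [([0.4429, -0.1633, 0.2747], 0.56)]
stay_hole3 [([0.5489, -0.0546, 0.2953], 0.78)]
stay_grip [([0.5987, -0.007, 0.3289], 0.95)]
peg_spot [([0.4626, -0.0716, 0.2883], 0.8)]
stay_pivot [([0.4457, -0.1665, 0.2755], 0.93)]
stay_hole3 [([0.5469, -0.0572, 0.2879], 0.63)]
stay_grip [([0.5975, -0.0063, 0.3318], 0.93)]
peg_spot [([0.4699, -0.0703, 0.2843], 0.71)]
```

```bash
cat > plan.py <<'E'
from h import *; from kin import *
yaw=.177; a0=.935; w0=np.pi/2-a0+yaw; u0=np.array([np.cos(w0),np.sin(w0)])
tcp0=np.array([.6004,.0003,.283]); piv0=np.r_[tcp0[:2]-.225*u0,.2745]
o=setup(piv0[:2],yaw); R0=np.array([[0,-np.sin(w0),np.cos(w0)],[0,np.cos(w0),np.sin(w0)],[-1,0,0]])
def w2c(X): return Rz(yaw).T@(np.asarray(X)[:2]-o)
def c2w(X): return o+Rz(yaw)@np.asarray(X)
def pose(d,a,t):
    w=np.pi/2-a+yaw; B=lambda w,t:cv2.Rodrigues(t*np.array([np.sin(w),-np.cos(w),0]))[0]@cv2.Rodrigues(np.array([0,0,w-w0]))[0]
    M=B(w,t); return np.r_[c2w(piv(d)),.2745]+M@(tcp0-piv0), M@R0
def rows(q0,q1,n):
    out=[];p,R=pose(*q0)
    for k in range(1,n+1):
        p2,R2=pose(*(np.array(q0)+(np.array(q1)-q0)*k/n)); w=cv2.Rodrigues(R2@R.T)[0].ravel()
        out.append(np.r_[((p2-p)*1e3).round(1),w.round(4),5].tolist()); p,R=p2,R2
    return sum(out,[])
def est(s):  # fit d,a,t to measured pose
    from scipy.optimize import least_squares
    Rm=cv2.Rodrigues(np.array(s["orientation"]))[0]
    f=lambda q:np.r_[pose(*q)[0]-s["position"],.1*(pose(*q)[1]-Rm).ravel()]
    return least_squares(f,[.3,1.,.1]).x
E
python3 - <<'E'
from plan import *
print(o,piv0); P=w2c([.459,-.072]); df,af=solve(P); print(P,df,af, est(observe()))
a=af+.18
print(rows((0,a0,.14),(df,a,.14),12), pose(df,a,.14)[0])
E
```

```text
[ 0.59804105 -0.10029618] [ 0.44571916 -0.16309779  0.2745    ]
[-0.13188641  0.05233606] 0.5878969536573422 1.2042583045903004 [-7.35173600e-04  9.33168386e-01  1.40449016e-01]
[-3.8, -7.3, 0.0, 0.0, -0.0, -0.0374, 5.0, -4.0, -7.0, 0.0, -0.0, 0.0, -0.0374, 5.0, -4.3, -6.8, 0.0, -0.0, -0.0, -0.0374, 5.0, -4.6, -6.5, 0.0, 0.0, -0.0, -0.0374, 5.0, -4.8, -6.2, 0.0, 0.0, 0.0, -0.0374, 5.0, -5.0, -5.9, 0.0, -0.0, 0.0, -0.0374, 5.0, -5.2, -5.6, 0.0, 0.0, -0.0, -0.0374, 5.0, -5.4, -5.3, 0.0, -0.0, 0.0, -0.0374, 5.0, -5.6, -5.0, 0.0, 0.0, -0.0, -0.0374, 5.0, -5.7, -4.7, 0.0, -0.0, -0.0, -0.0374, 5.0, -5.9, -4.3, 0.0, 0.0, 0.0, -0.0374, 5.0, -6.0, -4.0, 0.0, -0.0, 0.0, -0.0374, 5.0] [ 0.53774627 -0.07077342  0.31431404]
```

>>> jog_arm --plan '[-3.8,-7.3,0,0,0,-0.0374,5,-4.0,-7.0,0,0,0,-0.0374,5,-4.3,-6.8,0,0,0,-0.0374,5,-4.6,-6.5,0,0,0,-0.0374,5,-4.8,-6.2,0,0,0,-0.0374,5,-5.0,-5.9,0,0,0,-0.0374,5,-5.2,-5.6,0,0,0,-0.0374,5,-5.4,-5.3,0,0,0,-0.0374,5,-5.6,-5.0,0,0,0,-0.0374,5,-5.7,-4.7,0,0,0,-0.0374,5,-5.9,-4.3,0,0,0,-0.0374,5,-6.0,-4.0,0,0,0,-0.0374,5]'

```text
t: 9.1
position: [0.5411, -0.07, 0.3168]
orientation: [-0.263, 1.403, 0.301]
ft_force: [7.0, 0.3, -1.2]
grip_width: 0.169
```

>>> jog_arm --plan '[0,0,0,0,0,0,5,0,0,0,0,0,0,5]'

```text
t: 9.27
position: [0.5393, -0.0702, 0.3159]
orientation: [-0.264, 1.408, 0.303]
ft_force: [4.1, 0.4, -0.5]
grip_width: 0.168
```

Run:
```python
from plan import *
s=observe(); print(s["t"],s["position"],s["ft_force"],s["grip_width"],est(s))
p=imaging.read_camera("wrist"); t=imaging.read_camera("top"); c=imaging.read_camera("scene")
import pickle; pickle.dump((s,p),open("w3.pkl","wb"))
for q in (p,t,c):
  for n in ["stay_pivot","stay_hole3","stay_grip","peg_spot"]:
    print(n,[(np.round(d["centre"],4).tolist(),round(d["p"],2)) for d in nets.mark_of(q,n)[:1]])
cv2.imwrite("pics/w3.png",cv2.resize(p["color"][0:270,180:540],(800,600),interpolation=cv2.INTER_CUBIC))
```

```text
9.2667 [ 0.53926513 -0.0702053   0.31585625] [ 4.08295578  0.43774296 -0.50911904] 0.1682402699668628 [0.57574908 1.37730456 0.1462648 ]
stay_pivot [([0.4626, -0.0726, 0.2815], 0.36)]
stay_hole3 [([0.4721, -0.0983, 0.2956], 0.7)]
stay_grip [([0.5342, -0.0696, 0.3287], 0.74)]
peg_spot [([0.4644, -0.0699, 0.2828], 0.91)]
stay_pivot [([0.3348, -0.1532, 0.2722], 0.58)]
stay_hole3 [([0.4718, -0.1005, 0.2936], 0.64)]
stay_grip [([0.536, -0.0718, 0.332], 0.96)]
peg_spot [([0.4669, -0.0735, 0.2866], 0.71)]
stay_pivot [([0.3325, -0.156, 0.2747], 0.8)]
stay_hole3 [([0.473, -0.0998, 0.2917], 0.59)]
stay_grip [([0.5397, -0.0745, 0.3313], 0.64)]
peg_spot [([0.4682, -0.0723, 0.286], 0.56)]
```

View pics/w3.png

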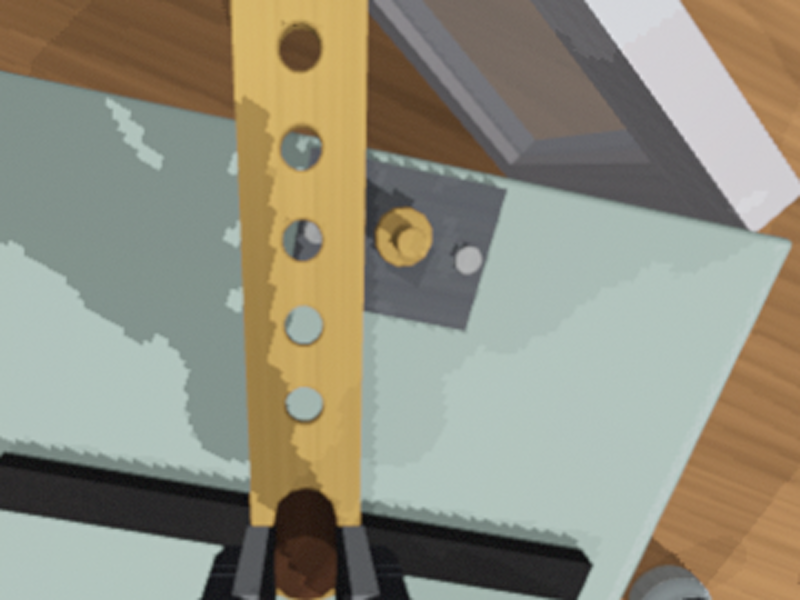

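The wrist view shows the peg's pin top at about (411,243) in the crop and hole 3 at (302,240). The grip is held firmly and the door is ajar. I work out the relative move from this one picture.

Run:
```python
from plan import *
import pickle; s,p=pickle.load(open("w3.pkl","rb"))
d,a,t=est(s); f=lambda u,v:(180+(u+.5)*.45-.5,(v+.5)*.45-.5)
def hole(d,a,t,r=.15,h=.0025): 
    rr=r*np.cos(t)-h*np.sin(t); return np.r_[c2w(piv(d)+rr*np.array([np.sin(a),np.cos(a)])),.2745+r*np.sin(t)+h*np.cos(t)]
for r,q in [(.106,(300,47)),(.128,(301,148)),(.15,(302,240)),(.172,(304,325)),(.194,(304.5,404))]:
    H=hole(d,a,t,r); print(r,H.round(4),(atz(p,f(*q),H[2])-H).round(4), ((proj(p,[H])[0]+.5-[180,0])/.45).round(0))
W=atz(p,f(411,243),.2855); B=atz(p,f(404,238),.263); print("peg top",W,"base",B)
```

```text
0.106 [ 0.4303 -0.1127  0.2924] [-0.0017 -0.0013  0.    ] [303.  58.]
0.128 [ 0.4506 -0.1048  0.2956] [-0.0017 -0.0011  0.    ] [303. 157.]
0.15 [ 0.4708 -0.0969  0.2988] [-0.002  -0.0011  0.    ] [304. 250.]
0.172 [ 0.4911 -0.0891  0.302 ] [-0.0026 -0.0008  0.    ] [304. 336.]
0.194 [ 0.5114 -0.0812  0.3052] [-0.0032 -0.0009  0.    ] [304. 416.]
peg top [ 0.45991518 -0.06904926  0.2855    ] base [ 0.46024524 -0.06748486  0.263     ]
```

Run:
```python
from plan import *
s=observe(); q0=est(s); P=w2c([.462,-.068]); d,a=solve(P); print(q0,P,d,a)
print(rows(q0,(d,a,.14),7))
```

```text
[0.5862405  1.38194002 0.14057346] [-0.12822897  0.05574533] 0.5469029376053686 1.14780733570625
[-1.7, 6.4, -0.0, -0.0, 0.0001, 0.0334, 5.0, -2.0, 6.3, -0.0, -0.0, 0.0001, 0.0334, 5.0, -2.2, 6.2, -0.0, -0.0, 0.0001, 0.0334, 5.0, -2.4, 6.1, -0.0, -0.0, 0.0001, 0.0334, 5.0, -2.6, 6.0, -0.0, -0.0, 0.0001, 0.0334, 5.0, -2.8, 5.9, -0.0, -0.0, 0.0001, 0.0334, 5.0, -3.0, 5.8, -0.0, -0.0, 0.0001, 0.0334, 5.0]
```

Run:
```python
from plan import *
s=observe(); d,a,t=q0=est(s); 
rr=.15*np.cos(t)-.0025*np.sin(t); print(c2w(piv(d)+rr*np.array([np.sin(a),np.cos(a)])),s["position"])
for X in ([.46,-.069],[.461,-.0685]):
    P=w2c(X); d,a=solve(P); print(P,d,a,pose(d,a,.14)[0]); print(rows(q0,(d,a,.14),7))
```

```text
[ 0.46928505 -0.09669947] [ 0.53774082 -0.07067504  0.31448778]
[-0.1303738   0.05511311] 0.5665187799022776 1.167498927324659 [ 0.51988949 -0.02973683  0.31431404]
[-2.0, 6.1, -0.0, -0.0, 0.0001, 0.0306, 5.0, -2.2, 6.0, -0.0, -0.0, 0.0001, 0.0306, 5.0, -2.4, 5.9, -0.0, -0.0, 0.0001, 0.0306, 5.0, -2.6, 5.8, -0.0, -0.0, 0.0001, 0.0306, 5.0, -2.8, 5.7, -0.0, -0.0, 0.0001, 0.0306, 5.0, -2.9, 5.6, -0.0, -0.0, 0.0001, 0.0306, 5.0, -3.1, 5.5, -0.0, -0.0, 0.0001, 0.0306, 5.0]
[-0.12930139  0.05542922] 0.5567049881384465 1.1576104151839652 [ 0.52049832 -0.02864654  0.31431404]
[-1.9, 6.3, -0.0, -0.0, 0.0001, 0.032, 5.0, -2.1, 6.2, -0.0, -0.0, 0.0001, 0.032, 5.0, -2.3, 6.1, -0.0, -0.0, 0.0001, 0.032, 5.0, -2.5, 6.0, -0.0, -0.0, 0.0001, 0.032, 5.0, -2.7, 5.9, -0.0, -0.0, 0.0001, 0.032, 5.0, -2.9, 5.8, -0.0, -0.0, 0.0001, 0.032, 5.0, -3.1, 5.7, -0.0, -0.0, 0.0001, 0.032, 5.0]
```

>>> jog_arm --plan '[-1.9,6.3,0,0,0,0.032,5,-2.1,6.2,0,0,0,0.032,5,-2.3,6.1,0,0,0,0.032,5,-2.5,6.1,0,0,0,0.032,5,-2.8,6.0,0,0,0,0.032,5,-3.0,6.0,0,0,0,0.032,5,-3.1,5.8,0,0,0,0.032,5,0,0,0,0,0,0,5,0,0,0,0,0,0,5,0,0,0,0,0,0,5,0,0,0,0,0,0,5]'

```text
t: 10.93
position: [0.5203, -0.0281, 0.3146]
orientation: [-0.423, 1.385, 0.486]
ft_force: [4.2, 3.3, -1.1]
grip_width: 0.163
```

Run:
```python
from plan import *
import pickle
s=observe(); print(s["t"],s["position"],s["ft_force"],est(s))
p=imaging.read_camera("wrist"); pickle.dump((s,p),open("w4.pkl","wb"))
cv2.imwrite("pics/w4.png",cv2.resize(p["color"][50:150,250:390],(784,560),interpolation=cv2.INTER_CUBIC))
```

```text
10.9333 [ 0.5203156  -0.0280893   0.31459978] [ 4.15905762  3.2609974  -1.10099122] [0.55617294 1.15508722 0.14093264]
```

View pics/w4.png

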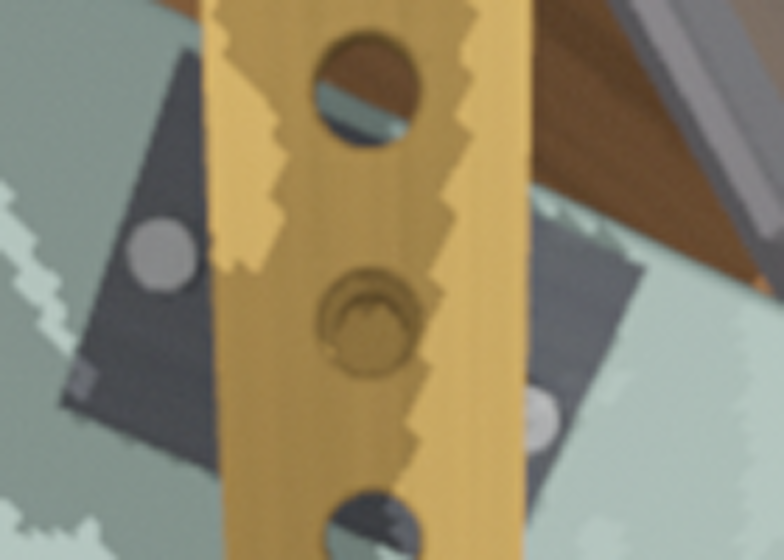

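Looking through hole 3, whose rim is centred at (370,323), I can see the pin's top at about (373,336), so it is nearly aligned. Next I correct for parallax.

Run:
```python
from plan import *
import pickle; s,p=pickle.load(open("w4.pkl","rb"))
f=lambda u,v:(250+(u+.5)/5.6-.5,50+(v+.5)/5.6-.5)
q=d,a,t=est(observe()); H=.2745+.15*np.sin(t)+.0025
h=atz(p,f(370,323),H)[:2]; g=atz(p,f(373,336),.2855)[:2]
u=Rz(yaw)@np.array([np.sin(a),np.cos(a)]); v=np.array([-u[1],u[0]])
print(h,g,"peg-hole along, left:",(g-h)@u,(g-h)@v)
rim=.15*np.cos(t)-.0025*np.sin(t); print("hole rim radius",rim)
# bottom rim at entry tilt .09
print("entry hole bottom radius",.15*np.cos(.09)+.0025*np.sin(.09))
```

```text
[ 0.45742816 -0.0707186 ] [ 0.45938974 -0.069057  ] peg-hole along, left: 0.0025550888811049785 0.00028324149510059273
hole rim radius 0.1481619435316977
entry hole bottom radius 0.14961760632479415
```

>>> jog_arm --plan '[0.8,0.6,-4.5,-0.0112,0.0166,0,5,0.8,0.5,-4.5,-0.0112,0.0166,0,5,0,0,0,0,0,0,5,0.2,0.1,-2.2,-0.0056,0.0083,0,5,0.2,0.1,-2.2,-0.0056,0.0083,0,5,0,0,0,0,0,0,5]'

```text
t: 11.48
position: [0.5222, -0.0267, 0.2999]
orientation: [-0.441, 1.446, 0.477]
ft_force: [3.7, 2.3, -0.3]
grip_width: 0.173
```

Run:
```python
from plan import *
s=observe(); print(s["t"],s["position"],s["ft_force"],s["moment"],est(s))
```

```text
11.4833 [ 0.52221723 -0.02668048  0.29992678] [ 3.70250626  2.29294583 -0.30248845] [ 0.56930924 -1.0714095   0.09934346] [0.55483624 1.1538662  0.07578674]
```

No upward force has appeared, and the underside is now about 2 mm below the top of the peg. I keep lowering slowly.

>>> jog_arm --plan '[0.2,0.1,-2.2,-0.0056,0.0083,0,5,0.2,0.1,-2.2,-0.0056,0.0083,0,5,0,0,0,0,0,0,5,0,0,0,0,0,0,5]'

```text
t: 11.82
position: [0.5225, -0.0266, 0.2961]
orientation: [-0.447, 1.465, 0.473]
ft_force: [4.2, 2.7, -1.3]
grip_width: 0.166
```

>>> jog_arm --plan '[0.1,0.1,-2.2,-0.0056,0.0083,0,5,0.1,0.1,-2.2,-0.0056,0.0083,0,5,0,0,0,0,0,0,5,0,0,0,0,0,0,5]'

```text
t: 12.15
position: [0.5227, -0.0264, 0.2918]
orientation: [-0.453, 1.484, 0.47]
ft_force: [3.9, 1.6, -0.5]
grip_width: 0.165
```

Run:
```python
from plan import *
s=observe(); print(s["t"],s["position"],s["ft_force"],s["moment"],est(s))
```

```text
12.15 [ 0.52265397 -0.02640437  0.2917797 ] [ 3.89953676  1.58650595 -0.46167934] [ 0.60744384 -1.1254049   0.10763045] [0.55639497 1.15478264 0.03878863]
```

>>> jog_arm --plan '[0.1,0,-2.2,-0.0056,0.0083,0,5,0.1,0,-2.2,-0.0056,0.0083,0,5,0,0,-2.2,-0.0056,0.0083,0,5,0,0,0,0,0,0,5,0,0,0,0,0,0,5]'

```text
t: 12.57
position: [0.523, -0.0264, 0.2854]
orientation: [-0.462, 1.512, 0.465]
ft_force: [3.6, 2.6, -0.1]
grip_width: 0.169
```

>>> jog_arm --plan '[0,0,-1.5,-0.0034,0.005,0,5,0,0,0,0,0,0,5,0,0,0,0,0,0,5]'

```text
t: 12.82
position: [0.5231, -0.0264, 0.2843]
orientation: [-0.464, 1.517, 0.464]
ft_force: [4.1, 2.4, -0.4]
grip_width: 0.16
```

Run:
```python
from plan import *
s=observe(); print(s["t"],s["position"],s["ft_force"],s["moment"],est(s))
```

```text
12.8167 [ 0.523052   -0.02641126  0.28427353] [ 4.05477944  2.36249652 -0.44776728] [ 0.78804367 -1.18670312 -0.00741017] [0.55656459 1.15559375 0.00499733]
```

>>> jog_arm --plan '[0.4,0.3,-1,-0.002,0.003,0,5,0.4,0.3,-0.5,0,0,0,5,0,0,0,0,0,0,5,0,0,0,0,0,0,5]'

```text
t: 13.15
position: [0.5236, -0.026, 0.2828]
orientation: [-0.465, 1.521, 0.463]
ft_force: [4.1, 1.3, 1.1]
grip_width: 0.17
```

Run:
```python
from plan import *
s=observe(); print(s["t"],s["position"],s["ft_force"],s["moment"],est(s))
```

```text
13.15 [ 0.52359869 -0.02604266  0.28278608] [4.1119146  1.28051087 1.10807573] [ 0.54034891 -1.01082856  0.12360879] [ 5.53183829e-01  1.15379951e+00 -8.60384646e-04]
```

>>> jog_arm --plan '[0.5,0.3,0,0,0,0,5,0.5,0.3,0,0,0,0,5,0,0,0,0,0,0,5,0,0,0,0,0,0,5]'

```text
t: 13.48
position: [0.5246, -0.0254, 0.2828]
orientation: [-0.465, 1.521, 0.463]
ft_force: [4.1, 1.3, 0.6]
grip_width: 0.169
```

>>> jog_arm --plan '[0.4,0.3,0,0,0,0,5,0.4,0.3,0,0,0,0,5,0,0,0,0,0,0,5,0,0,0,0,0,0,5]'

```text
t: 13.82
position: [0.525, -0.0249, 0.2826]
orientation: [-0.464, 1.522, 0.463]
ft_force: [1.7, 0.2, 0.1]
grip_width: 0.168
```

Run:
```python
from plan import *
s=observe(); print(s["t"],s["position"],s["ft_force"],est(s))
for c in ("top","scene","wrist"):
  p=imaging.read_camera(c)
  if c=="wrist": cv2.imwrite("pics/w5.png",cv2.resize(p["color"][0:200,180:440],(780,600),interpolation=cv2.INTER_CUBIC))
  print(c,[(n,np.round(x["centre"],4).tolist(),round(x["p"],2)) for n in ("stay_hole3","peg_spot") for x in nets.mark_of(p,n)[:1]])
```

```text
13.8167 [ 0.52497418 -0.02490263  0.28260441] [1.73993248 0.1525382  0.08884388] [ 0.54383882  1.14841273 -0.00174841]
top [('stay_hole3', [0.4632, -0.0704, 0.2752], 0.88), ('peg_spot', [0.4654, -0.0685, 0.2882], 0.59)]
scene [('stay_hole3', [0.4616, -0.0718, 0.2729], 0.62), ('peg_spot', [0.4682, -0.0705, 0.2855], 0.9)]
wrist [('stay_hole3', [0.4628, -0.0707, 0.2692], 0.64), ('peg_spot', [0.4622, -0.0678, 0.2792], 0.72)]
```

View pics/w5.png

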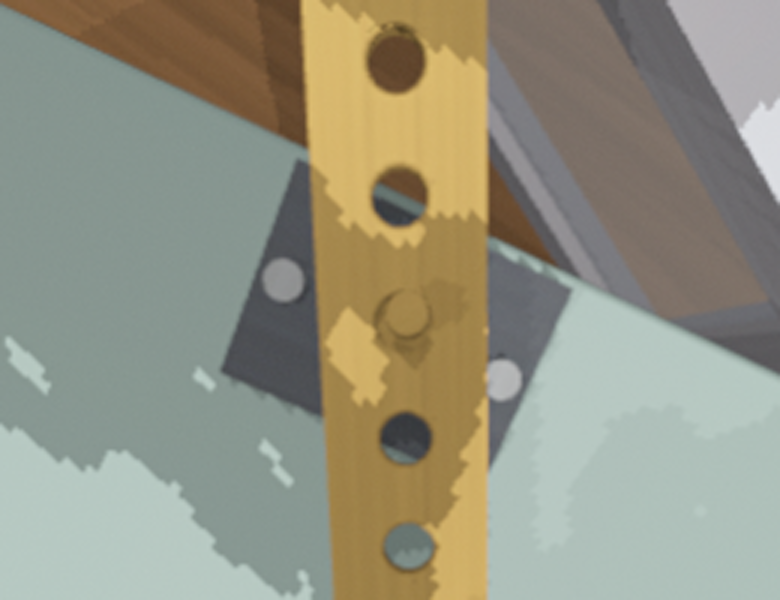

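The pin stands up through the third hole at (407,315) and the stay lies level. The door's load has passed from the hand to the peg, because the tool force fell from 4 N to 1.7 N. I let go gradually and retreat straight up.

>>> jog_arm --plan '[0,0,0,0,0,0,18,0,0,0,0,0,0,24,0,0,0,0,0,0,30,0,0,0,0,0,0,40,0,0,0,0,0,0,50,0,0,0,0,0,0,60,0,0,0,0,0,0,60,0,0,0,0,0,0,60]'

```text
t: 14.93
position: [0.5254, -0.0247, 0.2827]
orientation: [-0.464, 1.521, 0.463]
ft_force: [1.1, -0.3, -0.5]
grip_width: 0.703
```

>>> jog_arm --plan '[0,0,8,0,0,0,60,0,0,15,0,0,0,60,0,0,20,0,0,0,60,0,0,25,0,0,0,60,0,0,25,0,0,0,60,0,0,20,0,0,0,60,0,0,0,0,0,0,60,0,0,0,0,0,0,60,0,0,0,0,0,0,60]'

```text
t: 15.68
position: [0.5251, -0.0246, 0.3953]
orientation: [-0.464, 1.521, 0.464]
ft_force: [0.2, 0.9, -0.4]
grip_width: 0.706
```

Run:
```python
from plan import *
s=observe(); print(s["t"],s["position"],s["ft_force"])
for c in ("top","scene","wrist"):
  p=imaging.read_camera(c)
  if c=="wrist": cv2.imwrite("pics/w6.png",p["color"])
  print(c,[(n,np.round(x["centre"],4).tolist(),round(x["p"],2)) for n in ("stay_hole3","peg_spot","stay_pivot","stay_grip","firebrick","flux_bottle","ring_dish") for x in nets.mark_of(p,n)[:1]])
```

```text
15.6833 [ 0.52506963 -0.02457438  0.39526348] [ 0.18775806  0.85172438 -0.3851731 ]
top [('stay_hole3', [0.4661, -0.0715, 0.2766], 0.91), ('peg_spot', [0.4638, -0.0709, 0.2879], 0.69), ('stay_pivot', [0.3438, -0.1551, 0.2746], 0.73), ('stay_grip', [0.5239, -0.0271, 0.2962], 0.62), ('firebrick', [0.3206, -0.2533, -0.0052], 0.65), ('flux_bottle', [0.6024, -0.4146, 0.0004], 0.53), ('ring_dish', [0.7126, -0.2132, 0.2613], 0.78)]
scene [('stay_hole3', [0.4627, -0.0716, 0.27], 0.88), ('peg_spot', [0.4703, -0.07, 0.2881], 0.67), ('stay_pivot', [0.341, -0.1583, 0.2754], 0.66), ('stay_grip', [0.5255, -0.0264, 0.2993], 0.62), ('flux_bottle', [0.6805, 0.0567, 0.2571], 0.69), ('ring_dish', [0.7206, -0.216, 0.2569], 0.82)]
wrist [('stay_hole3', [0.4619, -0.0708, 0.2746], 0.64), ('peg_spot', [0.4618, -0.0691, 0.2819], 0.64), ('stay_pivot', [0.3592, 0.381, -0.0022], 0.46), ('stay_grip', [0.5208, -0.0213, 0.2991], 0.77), ('flux_bottle', [0.6791, 0.0553, 0.2595], 0.93), ('ring_dish', [0.7171, -0.2149, 0.2605], 0.94)]
```

View pics/w6.png

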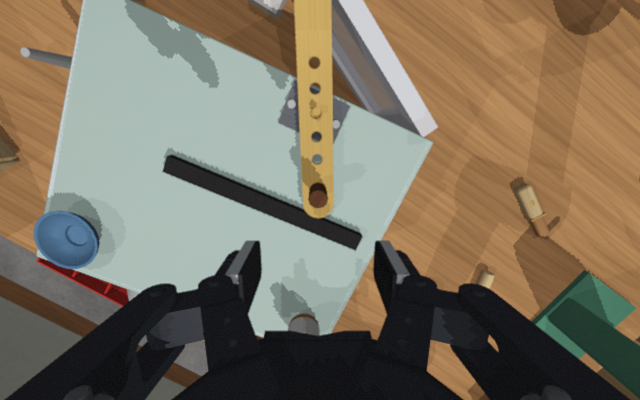

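The pin shows through the third hole at (316,110), the door stays ajar, the gripper is clear and the bystanders are where they were. I hand the job in.

```bash
python3 -c "
from workcell import job_done; print(job_done())"
```

```text
the job is handed in; nothing more can be done
None
```

The stay's third hole is down over the peg, the door is held ajar, and I handed the job in at about 15.7 s of the 72 s allowed. I gripped the wooden grip, tipped the stay up about 0.14 rad, drew the door open and aligned the hole by looking through it with the wrist camera. I then lowered it in small steps, let the peg take the door's load, released and backed straight up.

**Last checks:**
- **Stay:** in the last picture the pin stands through the third hole. At release the arm's pose put the stay within 0.002 rad of level.
- **Position:** hole 3 measured 2 to 8 mm from the plate centre, depending on the camera. The scene camera gave the largest figure because its plate estimate sits 5 to 8 mm further out in x than the others. All are inside the 11 mm limit.
- **Door:** the arm's pose put it at about 0.54 rad just before release. After release the marked stay points had moved only a few mm, about the cameras' error.
- **Forces:** the tool force stayed at a few newtons and I felt no upward push from the peg while lowering. I could not measure the contact force on the peg directly.
- **Bystanders:** the dish and bottle had not moved beyond measuring error in the views that found them. The firebrick read 5 mm off its first reading in the top view, about the network's error. I did not re-measure the other five, and the arm did not go near them.

**One wrong reading:** in the final top view the network labelled the mandrel stand as the bottle. The scene and wrist views both put the bottle in its original place.

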